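Nest a violin tailpiece and hold the reading lens over its string slots

ROBOT

A 6-joint arm with a two-finger parallel gripper is mounted at the origin on the work surface. World frame = base frame: x ahead of the robot, y to its left, z up, the work surface at z = 0. Lengths are in mm, angles in rad, forces in N, time in s.
With the tool pointing down it reaches from about 350 to 775 mm from the base axis. Payload 7.3 kg.
Tool frame: the origin (TCP) lies midway between the tips of the shut fingers; the grasp point (between the pads) lies 19 mm behind it; z points along the fingers, y is the line along which they close (so a half turn about z gives the same grasp; the last joint's range is limited). The gripper opens to 92 mm and grips with 3 to 60 N. Pads are 19 mm wide; open, the fingers measure 130 mm over their backs; the gripper's body (75 mm by 190 mm) begins 47 mm behind the grasp point.
Start: joints at [-1.481, 0.342, 1.524, -0, 1.275, -0.146], TCP at [122.672, -510.486, 226.741] pointing down, gripper open.
Joint ranges: [-2.53, 2.53], [-0.77, 2.02], [0.04, 2.7], [-1, 4.14], [0.28, 2.66], [-3.11, 3.11]. Speed limits (rad/s): [2.57, 2.57, 3.14, 3.14, 3.14, 3.14].

INTERFACE

Orientations are given as [roll, pitch, yaw] about the fixed x, y, z axes, in that order (R = Rz(yaw) Ry(pitch) Rx(roll)).
In Python, from plant import readout, vision, order, models gives the robot as it stands. The module is installed in compiled form; this text tells all that it offers.
- The arm moves only by the tool step_arm, never from a script. Its argument "series" is text: rows parted by semicolons, each of 7 numbers parted by spaces: the gripper's target within -1 to 1 (shut at 1, half-way at 0, fully open at -1), then the shift along the tool's x, y, z each as a share of 80 mm, from -1 to 1, then the turn, a rotation vector about the tool's x, y, z each as a share of 2 pi rad, from -1 to 1. In form: jaw x y z ax ay az; .... A call has 1 to 20 rows; each row is the pose to reach, as a shift and turn from the pose commanded when the call began, along the tool's axes at that moment, turning the shorter way round; what a row does not reach only later rows make up. A row lasts 1/10 s, in which the tool goes at most 50 mm and 8.59 degrees, less where a joint would pass 70% of its speed; a pose out of reach is approached as far as the arm can. A call with a number of a shift or a turn outside -1 to 1 is refused whole. A call with a gripper value outside its range is refused whole. The fingers move at their own pace and stop on an object; the grip force is fixed at half the most. Time passes only in rows, so rows that repeat a pose let the fingers close. It gives the time, the measured TCP pose, the force, the opening and the grip force at its end, in the units of the state.
- readout.get_obs(): the state, without advancing time (a new reading comes with each control period).
- vision.capture(name): name is "scene" or "top" or "wrist"; returns a dict with "frame" (400x640x3 uint8, red, green, blue), "depth" (400x640 float32, mm along the optical axis (not along the pixel's ray), 0 where there is no reading), "fovy" (degrees; the focal length in pixels is half the picture's height over the tangent of half this angle, whatever the lens; pixels are square), "cx", "cy" (the principal point, pixels), "k1" (the pictures are not rectified: a ray, as slopes to the right and down, at radius r is drawn at 1 + k1 r^2 times it, then the intrinsics apply), "rvec" (rotation vector, rad) and "tvec" (3), from world to camera coordinates, as OpenCV has them; the wrist camera has in their place "mount" (4x4, takes a point from camera to tool coordinates, whose origin is the TCP and whose axes are the flange's). Camera axes: x right, y down, z forward; pixel columns grow to the right and rows downward; lengths in mm; the calibration is good to about 2 mm. A picture is of the moment at which its call begins: read the wrist's pose just before it.
- order.close_job(): hands the job in; it is judged then, once.
Trained networks look in a picture, given as the dict that the camera call returned (one of the last four; its "shot" number tells which), for a name from the list of things; names that differ only in an ending like _2 or _b are one class to them, and where a whole thing is asked for, a point or a joint stands for the part that bears it (a point fixed in the world has none). Each returns a list of dicts, best first, with "p" (0 to 1); they miss things now and then, are a little off and sometimes report something else, mostly with a low value. They report only what shows in the picture. A call takes as long as a camera call.
- models.look_for(picture, thing): "position" ([column, row] in pixels, amid what is visible of it).
- models.pinpoint(picture, thing): "position" ([column, row] in pixels: a listed point, or the origin of a listed thing).
The state is a dict: "time": time; "joint_positions": joint angles; "dq": joint speeds; "tau": joint torques, N m; "tool_pos": TCP position; "tcp_rot": TCP orientation; "contact_force": force on the tool from outside, world axes, zero at the start; "moment": the same for the moment, N m; "grip_width": finger opening in mm; "finger_force": force on a finger pad.
Only numpy, scipy, OpenCV 4.12 (cv2) and the standard library are available. Lean on these libraries where they do the work, as an engineer would, in place of code of your own. Each camera call takes 0.05 s, during which the arm holds its last target. There are 200 camera calls.

TASK

Lay the loose violin tailpiece flat in the empty tapered nest of the fittings tray, wide end in the wide end of the nest, and let go of it. Then take the reading lens by its handle and hold it level and still with its middle straight above the tailpiece's string slots, at the focal height marked by the point of the surface gauge's scriber, clear of the tray, the tailpiece and the gauge; finish while still holding it there in the gripper. Drop neither piece, and leave the gauge and the other tools on the bench where they are.

Things in the scene. Friction and masses are not known exactly. Their poses are not given: they have to be found in the camera images.
- tailpiece_mid (a point): centre of the loose tailpiece, a flat dark-wood wedge-shaped violin fitting, 110 mm long, 10 mm thick, 22 mm wide at one end, 42 mm at the other (32 mm across the middle), about 40 g, balanced here. It starts flat on the bench, left or right of the tray, this point 5 mm up. x runs along it to the wide end, z up out of its top face
- string_slots (a point): middle of the four string slots in the tailpiece's top face, near its wide end: 42 mm along x and 5 mm up from the tailpiece's centre
- tailpiece: the same tailpiece, its origin under its centre on the underside, axes as above
- nest (a point): middle of the tapered nest, on the tray's floor, 6 mm above the bench: a tailpiece in it is centred here, underside at this height. x runs to its wide end, z up. Blocks 8 mm high round it leave 3 mm to spare; half-way along both long sides a gap of 44 mm between blocks lets a finger down to the floor, open out to 68 mm from the nest's middle
- nest_wide_end (a point): middle of where the tailpiece's wide end edge comes, on the tray's floor, 55 mm along x from the middle of the nest
- tray: fixed wooden fittings tray, 160 mm along x by 224 mm along y, rim 20 mm high and 7 mm thick, origin under its centre on the bench. The nest lies 37 mm from its middle towards +y; two small bays with pegs and endpins, none higher than 20 mm, lie on the -y side
- lens_mid (a point): centre of the lens, half-way up its rim, of the reading lens: round brass rim 72 mm across and 12 mm thick with glass in it, a handle along -x; about 120 g, balancing about 60 mm from the lens's centre. It starts flat on the bench, across the tray from the tailpiece, this point 6 mm up, handle roughly towards the robot. z is the lens's axis, up at the start
- lens_handle (a point): middle of the lens's flat-sided handle, 16 mm wide and 14 mm high, which spans 50 to 148 mm from the lens's centre; this point is 85 mm from the lens's centre along -x and 1 mm higher (7 mm above the bench at the start); axes as for the lens
- reading_lens: the same reading lens, its origin under the lens's centre on the underside
- scriber_tip (a point): point of the surface gauge's scriber, a thin level steel rod: its height is the focal height for the centre of the lens (105 to 165 mm above the bench). It points roughly towards the robot from behind the tray; -x is the way it points, z up. It is clamped; do not push it
- surface_gauge: fixed surface gauge beyond the tray: steel base 74 x 58 mm, 24 mm high, with an upright spindle 9 mm thick and 235 mm high over the origin, which is under the base's centre. The scriber is 12 mm to its -y side and its point 76 mm towards -x from the spindle
- finger_plane: bystander, loose, not to be moved: small brass thumb plane, 46 x 26 mm, 28 mm high; origin on the bench under it
- spool_clamp: bystander, loose, not to be moved: upright clamp of two wooden discs on a thin steel screw, 32 mm across, 93 mm high; origin on the bench under it
- chisel: bystander, loose, not to be moved: chisel lying on the bench: wooden handle 24 mm thick, narrow steel blade, 225 mm long over all; x runs from handle to blade; origin on the bench under it
- peg_shaper: bystander, loose, not to be moved: wooden peg shaper block with a steel blade on top, 84 x 30 mm, 30 mm high; origin on the bench under it
- glue_bottle: bystander, loose, not to be moved: white plastic glue bottle, 56 mm across, 140 mm high, standing; origin on the bench under it
- mallet: bystander, loose, not to be moved: turned wooden carver's mallet standing on its head, 80 mm across, 185 mm high; origin on the bench under it
- oilstone: bystander, loose, not to be moved: sharpening stone in a wooden tray, 210 x 70 mm, 30 mm high; origin on the bench under it

How it is judged (in metres and radians):
On the way, in this order (a step that is already met when the one before it is completed fails the run):
1. the tailpiece lies flat in the nest, wide end in the wide end, and the gripper has let go of it (horizontal distance between tailpiece_mid and nest below 0.007 m and z of tailpiece_mid in the frame of nest below 0.0075 m and angle between tailpiece_mid's own z axis and vertical below 0.06 rad and horizontal distance between string_slots and nest_wide_end below 0.025 m and contact force between tailpiece and the fingers below 0.05 N), for 0.2 s.
2. the gripper holds the reading lens level and still over the string slots at the scriber's height, clear of tray, tailpiece and gauge (horizontal distance between lens_mid and string_slots below 0.012 m and z of lens_mid in the frame of scriber_tip between -0.008 and 0.008 m and angle between lens_mid's own z axis and vertical below 0.12 rad and contact force between reading_lens and the fingers above 0.5 N and linear speed of reading_lens below 0.02 m/s and angular speed of reading_lens below 0.15 rad/s and contact force between reading_lens and tray below 0.1 N and contact force between reading_lens and surface_gauge below 0.1 N and contact force between reading_lens and tailpiece below 0.1 N), for 0.5 s.
At the end, for the whole second after the job is handed in: tailpiece flat in the nest (centre within 7 mm, tilt under 0.06 rad, right way round); lens held in the fingers, its centre within 12 mm horizontally of the slots and 8 mm of the scriber point's height, tilt under 0.12 rad, still (under 20 mm/s), not touching tray, tailpiece or gauge (all of step 2 and horizontal distance between tailpiece_mid and nest below 0.007 m and z of tailpiece_mid in the frame of nest below 0.0075 m and angle between tailpiece_mid's own z axis and vertical below 0.06 rad and horizontal distance between string_slots and nest_wide_end below 0.025 m); the arm keeps its last pose, push and grip.
It fails at once if the tailpiece is dropped from above the bench or tray (height (world z) of tailpiece_mid above 0.035 m and contact force between tailpiece and the fingers below 0.02 N).
It fails at once if the reading lens is dropped (height (world z) of lens_mid above 0.04 m and contact force between reading_lens and the fingers below 0.02 N).
It fails at once if the scriber is pushed out of its setting (distance of scriber_tip from where it was at the start of the episode above 0.004 m).
It fails at once if a tool standing by is moved (distance of any of finger_plane, spool_clamp, chisel, peg_shaper, glue_bottle, mallet, oilstone from where it was at the start of the episode above 0.025 m).
It also fails if it takes over 58 s, if anything falls off the work surface, if the arm or the gripper's body presses on something with over 40 N, if the wrist force passes 120 N, or if a joint passes its speed limit or range.

## Working session

There is one attempt and no reset: what is moved stays moved. The work goes in short steps, Python scripts to look and compute and a tool call to move; the robot and the scene stay as the last step left them, time stands still between calls to the robot, and variables do not carry over. Pictures are saved under pics/ and viewed, at most 13 in all, crops included, and the job is handed in when it is done.

Besides the shell and the picture viewer there is one more tool, called after "Request:" by a JSON object that holds its "fn" and its "kwargs". step_arm: Moves the arm, as the interface text tells. Shift numbers are shares of 80 mm and turn numbers shares of 2 pi rad, none past 1 either way. Its arguments: {"type":"object","properties":{"series":{"type":"string"}},"required":["series"]}

```bash
mkdir -p pics
cat > h.py <<'E'
import numpy as np, cv2
from scipy.spatial.transform import Rotation as R
from plant import readout, vision, order, models
def cam(name):
    o=readout.get_obs(); p=vision.capture(name)
    f=200/np.tan(np.radians(p["fovy"])/2)
    if "mount" in p and p["mount"] is not None:
        T=np.eye(4); T[:3,:3]=R.from_euler('xyz',o["tcp_rot"]).as_matrix(); T[:3,3]=o["tool_pos"]
        C=T@np.array(p["mount"])
    else:
        Rm=cv2.Rodrigues(np.array(p["rvec"],float))[0]; C=np.eye(4); C[:3,:3]=Rm.T; C[:3,3]=-Rm.T@np.array(p["tvec"],float).ravel()
    return p,f,C
def ray(c,uv):
    p,f,C=c; d=np.array([(uv[0]-p["cx"])/f,(uv[1]-p["cy"])/f]); s=d.copy()
    for _ in range(20): s=d/(1+p["k1"]*(s@s))
    return C[:3,3],C[:3,:3]@np.array([s[0],s[1],1.])
def at_z(c,uv,z):
    o,d=ray(c,uv); return o+d*(z-o[2])/d[2]
def at_depth(c,uv):
    o,d=ray(c,uv); return o+d*float(c[0]["depth"][int(round(uv[1])),int(round(uv[0]))])
def proj(c,P):
    p,f,C=c; q=C[:3,:3].T@(np.array(P,float)-C[:3,3]); s=q[:2]/q[2]; s=s*(1+p["k1"]*(s@s)); return s*f+[p["cx"],p["cy"]]
def save(c,n): cv2.imwrite(f"pics/{n}.png",c[0]["frame"][:,:,::-1])
def pose(): 
    o=readout.get_obs(); return o
def tri(c1,u1,c2,u2):
    A=[];b=[]
    o1,d1=ray(c1,u1);o2,d2=ray(c2,u2);d1/=np.linalg.norm(d1);d2/=np.linalg.norm(d2)
    M=np.c_[d1,-d2];s=np.linalg.lstsq(M,o2-o1,rcond=None)[0];a,b=o1+d1*s[0],o2+d2*s[1];return (a+b)/2,np.linalg.norm(a-b)
def plan(P,yaw):
    """shift shares and turn share for target TCP P, tool pointing down with tool x axis at heading yaw"""
    o=readout.get_obs();R0=R.from_euler('xyz',o["tcp_rot"]);
    s=R0.inv().apply(np.array(P,float)-o["tool_pos"])/80
    Rt=R.from_matrix(np.c_[[np.cos(yaw),np.sin(yaw),0],[np.sin(yaw),-np.cos(yaw),0],[0,0,-1]])
    t=(R0.inv()*Rt).as_rotvec()/(2*np.pi); return s.round(3),t.round(4)
E
python3 - <<'E'
from h import *
print(readout.get_obs())
Z=dict(tailpiece_mid=5,string_slots=10,nest=6,nest_wide_end=6,lens_mid=6,lens_handle=7,scriber_tip=None,surface_gauge=0,tray=0,finger_plane=0,spool_clamp=0,chisel=0,peg_shaper=0,glue_bottle=0,mallet=0,oilstone=0)
cs={n:cam(n) for n in("top","scene")}
for n in cs: save(cs[n],n)
for t,z in Z.items():
    uu={}
    for n,c in cs.items():
        r=models.pinpoint(c[0],t)
        if r:
            u=r[0]["position"];uu[n]=u
            print(t,n,np.round(u,1),round(r[0]["p"],2),None if z is None else at_z(c,u,z).round(1))
    if len(uu)==2: a,e=tri(cs["top"],uu["top"],cs["scene"],uu["scene"]);print("   tri",a.round(1),e.round(1))
E
```

```text
{'time': 0.0, 'joint_positions': array([-1.48102198e+00,  3.42704178e-01,  1.52498729e+00, -3.45824751e-05,
        1.27539707e+00, -1.46027609e-01]), 'dq': array([-2.94860707e-05,  2.08944440e-03, -1.31960895e-03,  1.06822104e-03,
        1.90238497e-03,  5.19436075e-04]), 'tau': array([ 1.63708653e-03, -4.31243634e+01, -2.44217795e+01,  7.20553449e-02,
        5.59853262e-02, -1.14118009e-04]), 'tool_pos': array([ 122.6134215 , -510.07513301,  226.06496099]), 'tcp_rot': array([-3.14010787e+00, -1.84948337e-04,  2.35811915e-01]), 'contact_force': array([-0.19258758, -0.64604839, -0.35996539]), 'moment': array([ 0.00403328, -0.00659196, -0.06847998]), 'finger_force': 0.0, 'grip_width': 91.73494322340224}
tailpiece_mid top [393.7 216.5] 0.91 [ 553.7 -367.1    5. ]
tailpiece_mid scene [299.9 184.4] 0.7 [ 544.9 -358.1    5. ]
   tri [ 548.5 -364.4    3.7] 12.0
string_slots top [401.5 208.5] 0.58 [ 579.8 -392.2   10. ]
string_slots scene [289.3 178.8] 0.6 [ 566.5 -409.    10. ]
   tri [ 577.3 -388.6   22.7] 4.0
nest top [271.5 230.5] 0.95 [506.4  33.1   6. ]
nest scene [366.7 236.6] 0.78
[... 1090 characters left out ...]
37.2 314.2] 0.54 [733.3 249.1   0. ]
   tri [725.5 240.5 -13.1] 3.8
chisel top [401.8 209.6] 0.32 [ 576.8 -395.2    0. ]
chisel scene [259.2 208. ] 0.59 [ 738.6 -277.     0. ]
   tri [ 632.9 -443.6 -130.5] 104.4
peg_shaper top [324.4 279.1] 0.81 [ 349.2 -139.8    0. ]
peg_shaper scene [359.6 233.1] 0.72 [507.8   1.9   0. ]
   tri [ 356.4 -160.8 -160. ] 52.2
glue_bottle top [237.7 156.7] 0.91 [749.4 147.8   0. ]
glue_bottle scene [310.1 289.3] 0.81 [754.4 147.1   0. ]
   tri [751.7 146.9  -1.7] 4.6
mallet top [436.9 196.6] 0.84 [ 620.6 -513.1    0. ]
mallet scene [272.  170.9] 0.95 [ 595.  -520.8    0. ]
   tri [ 610.8 -504.8   12.7] 19.2
oilstone top [447.1 261.9] 0.91 [ 405.1 -543.7    0. ]
```

View pics/top.png

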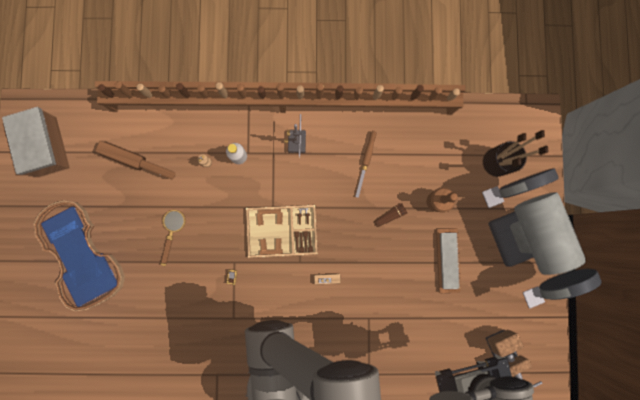

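View pics/scene.png

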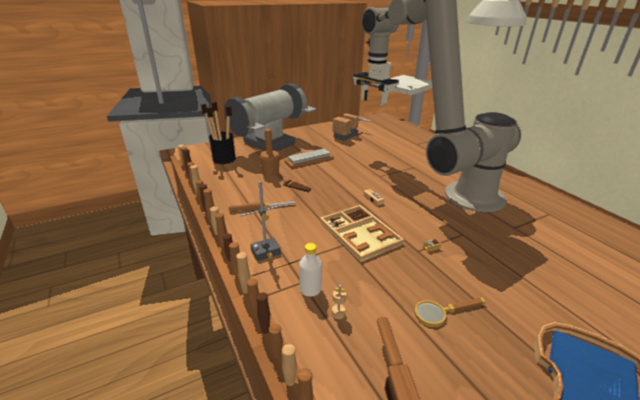

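Run:
```python
from h import *
# approach pose: high above tailpiece, slot side measured later from wrist
for P,y in (([545,-362,200],-0.6),([545,-362,200],0.23)): print(plan(P,y))
```

```text
(array([ 5.567, -0.571,  0.334]), array([ 0.   , -0.   ,  0.133]))
(array([ 5.567, -0.571,  0.334]), array([0.    , 0.    , 0.0009]))
```

The top view shows the tailpiece at about (390,216), the tray at (282,230) and the lens at (173,222) with its handle down to (164,262). The gauge is at (297,140) and the mallet at (443,198). The scene view agrees, with the nest on the lens side of the tray. I'll move over the tailpiece next.

Request:
{"fn": "step_arm", "kwargs": {"series": "-1 0.5 -0.05 0 0 0 0; -1 1 -0.1 0 0 0 0; -1 1 -0.1 0 0 0 0"}}

```text
time: 2.0
tool_pos: [202.0, -482.4, 226.8]
tcp_rot: [-3.141, -0.002, 0.24]
contact_force: [-0.3, -0.0, 0.6]
grip_width: 91.9
finger_force: 0.0
```

Request:
{"fn": "step_arm", "kwargs": {"series": "-1 0.5 -0.05 0 0 0 0; -1 1 -0.1 0 0 0 0"}}

```text
time: 2.2
tool_pos: [274.7, -457.7, 226.8]
tcp_rot: [3.141, 0.0, 0.234]
contact_force: [-0.5, -1.0, -0.3]
grip_width: 91.9
finger_force: 0.0
```

Request:
{"fn": "step_arm", "kwargs": {"series": "-1 0.5 -0.05 0 0 0 0; -1 1 -0.1 0 0 0 0"}}

```text
time: 2.4
tool_pos: [351.4, -430.8, 226.9]
tcp_rot: [3.141, 0.0, 0.235]
contact_force: [0.5, -0.6, 0.2]
grip_width: 92.0
finger_force: 0.0
```

Request:
{"fn": "step_arm", "kwargs": {"series": "-1 0.5 -0.05 0 0 0 0; -1 1 -0.1 0 0 0 0"}}

```text
time: 2.6
tool_pos: [427.4, -404.3, 226.8]
tcp_rot: [3.141, 0.0, 0.236]
contact_force: [0.2, -0.9, -0.6]
grip_width: 91.6
finger_force: 0.0
```

Request:
{"fn": "step_arm", "kwargs": {"series": "-1 0.5 -0.05 0 0 0 0; -1 1 -0.1 0 0 0 0; -1 1 -0.1 0 0 0 0; -1 1 -0.1 0 0 0 0"}}

```text
time: 3.0
tool_pos: [502.4, -378.0, 226.1]
tcp_rot: [-3.141, 0.001, 0.237]
contact_force: [0.9, -0.0, 0.6]
grip_width: 91.9
finger_force: 0.0
```

Request:
{"fn": "step_arm", "kwargs": {"series": "-1 0.3 0 0 0 0 0.03; -1 0.5 0 0 0 0 0.05; -1 0.5 0 0 0 0 0.07; -1 0.5 0 0 0 0 0.09; -1 0.5 0 0 0 0 0.11; -1 0.5 0 0 0 0 0.13; -1 0.5 0 0 0 0 0.15; -1 0.5 0 0 0 0 0.17; -1 0.5 0 0 0 0 0.19; -1 0.5 0 0 0 0 0.2; -1 0.5 0 0 0 0 0.2; -1 0.5 0 0 0 0 0.2"}}

```text
time: 4.2
tool_pos: [540.1, -369.7, 226.9]
tcp_rot: [3.141, -0.0, -1.02]
contact_force: [-0.0, -0.7, 0.3]
grip_width: 92.4
finger_force: 0.0
```

```bash
cat > tl.py <<'E'
from h import *
import sys
def tail(c,zs=(5,10)):
    r={}
    for t,z in (("tailpiece_mid",zs[0]),("string_slots",zs[1])):
        q=models.pinpoint(c[0],t)
        if q: u=q[0]["position"];r[t]=at_z(c,u,z);print(t,np.round(u,1),round(q[0]["p"],2),r[t].round(1))
    return r
E
python3 - <<'E'
from tl import *
o=readout.get_obs();print(o["time"],o["tool_pos"].round(1),o["tcp_rot"].round(3),o["joint_positions"].round(2))
c=cam("wrist");save(c,"w1");r=tail(c);print(np.round(c[2],2))
if len(r)==2:
    d=r["string_slots"]-r["tailpiece_mid"];print(np.hypot(*d[:2]),np.arctan2(d[1],d[0]))
E
```

```text
4.2 [ 540.1 -369.7  226.9] [ 3.141 -0.    -1.02 ] [-0.72  0.59  1.12 -0.    1.43  1.87]
tailpiece_mid [303.3 172. ] 0.58 [ 553.3 -357.1    5. ]
[[-8.5000e-01 -5.0000e-01 -1.6000e-01  5.8208e+02]
 [-5.2000e-01  8.1000e-01  2.6000e-01 -4.3863e+02]
 [-0.0000e+00  3.0000e-01 -9.5000e-01  3.8525e+02]
 [ 0.0000e+00  0.0000e+00  0.0000e+00  1.0000e+00]]
```

View pics/w1.png

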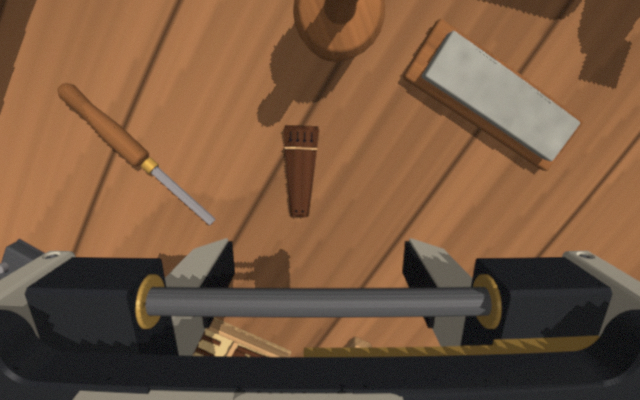

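The wrist view shows the tailpiece upright, with its wide, slotted end at (301,127) and its narrow end at (300,216). The chisel is at (140,155), well clear. I'll take the axis from the dark blob's end corners.

```bash
cat >> tl.py <<'E'
def ends(c,wu,nu,z=10):
    w,n=at_z(c,wu,z),at_z(c,nu,z);d=w-n;m=(w+n)/2;y=np.arctan2(d[1],d[0]);print("mid",m.round(1),"len",np.hypot(*d[:2]).round(1),"yaw",y.round(3));return m,y
E
python3 - <<'E'
from tl import *
o=readout.get_obs();c=cam("wrist")
m,y=ends(c,(302,126),(300,217))
for a,b in (((284,126),(319.5,126)),((291,216.5),(309.5,216.5))): print(np.linalg.norm(at_z(c,a,10)-at_z(c,b,10)))
print(plan([m[0],m[1],100],y),plan([m[0],m[1],3],y))
E
```

```text
mid [ 555.8 -354.8   10. ] len 109.7 yaw -1.059
40.16936532303518
22.74308591262537
(array([-0.054, -0.253,  1.584]), array([ 0.    , -0.    ,  0.0061])) (array([-0.055, -0.253,  2.797]), array([ 0.    , -0.    ,  0.0061]))
```

Request:
{"fn": "step_arm", "kwargs": {"series": "-1 -0.05 -0.25 0.5 0 0 0.006; -1 -0.05 -0.25 1 0 0 0.006; -1 -0.05 -0.25 1 0 0 0.006; -1 -0.05 -0.25 1 0 0 0.006"}}

```text
time: 4.8
tool_pos: [556.1, -355.1, 147.1]
tcp_rot: [3.141, 0.001, -1.058]
contact_force: [0.5, -1.1, 1.1]
grip_width: 92.0
finger_force: 0.0
```

Run:
```python
from tl import *
o=readout.get_obs();print(o["time"],o["tool_pos"].round(1),o["tcp_rot"].round(3))
c=cam("wrist");save(c,"w2");r=tail(c)
m,y=np.array([555.8,-354.8,10]),-1.059
d=np.array([np.cos(y),np.sin(y),0]);print(proj(c,m+55*d).round(1),proj(c,m-55*d).round(1),proj(c,m).round(1))
```

```text
4.8 [ 556.1 -355.1  147.1] [ 3.141e+00  1.000e-03 -1.058e+00]
tailpiece_mid [318.1 184.9] 0.8 [ 556.6 -356.1    5. ]
string_slots [317.1 144.6] 0.86 [ 576.5 -389.7   10. ]
[318.1 128.4] [318.2 241.3] [318.2 187.9]
```

View pics/w2.png

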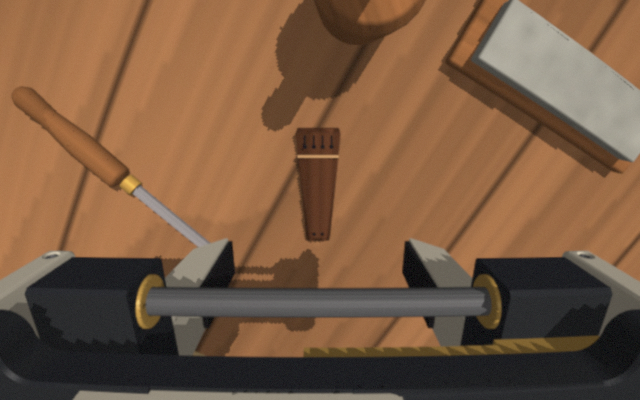

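Request:
{"fn": "step_arm", "kwargs": {"series": "-0.6 0 0 0.5 0 0 0; -0.6 0 0 1 0 0 0; -0.6 0 0 1 0 0 0"}}

```text
time: 5.25
tool_pos: [553.8, -353.5, 63.1]
tcp_rot: [3.139, 0.007, -1.059]
contact_force: [-0.9, 0.7, -0.9]
grip_width: 74.7
finger_force: 0.0
```

Request:
{"fn": "step_arm", "kwargs": {"series": "-0.6 0 0 0.4 0 0 0; -0.6 0 0 0.7 0 0 0; -0.6 0 0 0.79 0 0 0; -0.6 0 0 0.79 0 0 0; 1 0 0 0.79 0 0 0; 1 0 0 0.79 0 0 0; 1 0 0 0.79 0 0 0; 1 0 0 0.79 0 0 0; 1 0 0 0.79 0 0 0; 1 0 0 0.79 0 0 0; 1 0 0 0.79 0 0 0; 1 0 0 0.79 0 0 0"}}

```text
time: 6.45
tool_pos: [556.2, -355.0, 3.7]
tcp_rot: [-3.142, -0.0, -1.058]
contact_force: [-0.2, 1.0, 2.4]
grip_width: 31.4
finger_force: 29.9
```

Gripped at 31.4 mm, which matches the 32 mm mid-width. I'll lift, turn, and carry it beside the nest for a look.

Request:
{"fn": "step_arm", "kwargs": {"series": "1 0 0 -0.15 0 0 0; 1 0 0 -0.4 0 0 0; 1 0 0 -0.7 0 0 0; 1 0 0 -1 0 0 0; 1 0 0 -1 0 0 -0.02; 1 0 0 -1 0 0 -0.04; 1 0 0 -1 0 0 -0.06; 1 0 0 -1 0 0 -0.08; 1 0 0 -1 0 0 -0.1; 1 0 0 -1 0 0 -0.12; 1 0 0 -1 0 0 -0.14; 1 0 0 -1 0 0 -0.16; 1 0 0 -1 0 0 -0.18; 1 0 0 -1 0 0 -0.184; 1 0 0 -1 0 0 -0.184"}}

```text
time: 7.95
tool_pos: [556.2, -355.0, 83.9]
tcp_rot: [3.141, -0.0, 0.095]
contact_force: [0.2, -0.9, -1.5]
grip_width: 31.7
finger_force: 29.9
```

Request:
{"fn": "step_arm", "kwargs": {"series": "1 0 -0.3 -0.3 0 0 0; 1 -0.04 -0.6 -0.6 0 0 0; 1 -0.08 -1 -1 0 0 0"}}

```text
time: 8.25
tool_pos: [541.1, -275.5, 163.2]
tcp_rot: [-3.14, 0.002, 0.093]
contact_force: [0.4, 0.2, 0.1]
grip_width: 31.8
finger_force: 29.9
```

Request:
{"fn": "step_arm", "kwargs": {"series": "1 -0.04 -0.5 0 0 0 0; 1 -0.08 -1 0 0 0 0"}}

```text
time: 8.45
tool_pos: [527.9, -196.1, 165.0]
tcp_rot: [3.14, -0.003, 0.094]
contact_force: [0.1, 0.1, -0.9]
grip_width: 31.7
finger_force: 29.9
```

Request:
{"fn": "step_arm", "kwargs": {"series": "1 -0.04 -0.5 0 0 0 0; 1 -0.08 -1 0 0 0 0"}}

```text
time: 8.65
tool_pos: [513.2, -116.5, 164.0]
tcp_rot: [3.141, -0.001, 0.094]
contact_force: [0.2, 0.0, -0.8]
grip_width: 31.6
finger_force: 29.9
```

Request:
{"fn": "step_arm", "kwargs": {"series": "1 -0.04 -0.3 0 0 0 0; 1 -0.04 -0.49 0 0 0 0; 1 -0.04 -0.49 0 0 0 0; 1 -0.04 -0.49 0 0 0 0"}}

```text
time: 9.05
tool_pos: [507.2, -80.0, 163.7]
tcp_rot: [3.141, -0.001, 0.097]
contact_force: [-0.5, -0.2, -0.2]
grip_width: 32.0
finger_force: 29.9
```

Run:
```python
from tl import *
o=readout.get_obs();print(o["time"],o["tool_pos"].round(1),o["tcp_rot"].round(3),o["joint_positions"].round(2),o["grip_width"])
c=cam("wrist");save(c,"w3")
for t,z in (("nest",6),("nest_wide_end",6),("tray",0)):
    for q in models.pinpoint(c[0],t)[:2]: print(t,np.round(q["position"],1),round(q["p"],2),at_z(c,q["position"],z).round(1))
```

```text
9.05 [507.2 -80.  163.7] [ 3.141e+00 -1.000e-03  9.700e-02] [-0.31  0.38  1.65 -0.    1.11  1.17] 31.985812639191945
nest [203.8 176.4] 0.72 [502.9  35.8   6. ]
nest [365.1 312.3] 0.66 [ 359.4 -147.4    6. ]
nest_wide_end [201.3 119.1] 0.68 [559.   37.9   6. ]
tray [243.3 175.2] 0.69 [506.3  -2.6   0. ]
```

View pics/w3.png

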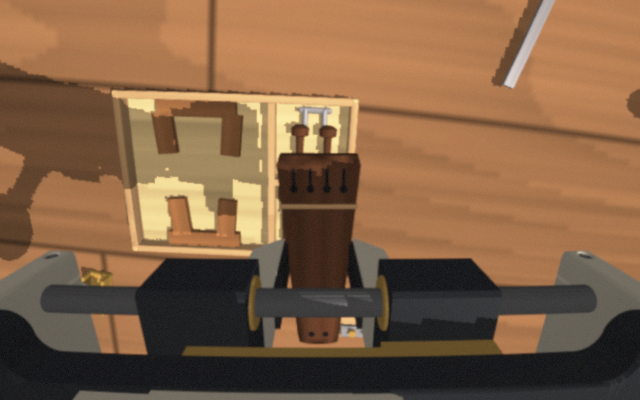

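The wrist view shows the nest at the left of the tray. Its wide opening is at the top, at about (172..222,117), and its narrow opening is at the bottom, at about (189..217,228). I'll zoom in to measure its edges.

Run:
```python
import cv2
i=cv2.imread("pics/w3.png")[80:260,105:365]
cv2.imwrite("pics/w3c.png",cv2.resize(i,None,fx=3,fy=3,interpolation=cv2.INTER_CUBIC))
```

```text
(no output)
```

View pics/w3c.png

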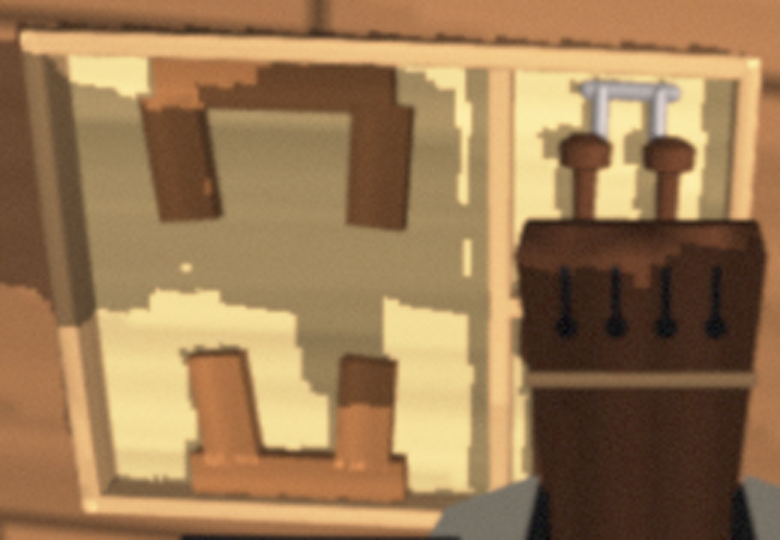

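Run:
```python
from tl import *
c=cam("wrist")
f=lambda x,y,z:at_z(c,(x/3+105,y/3+80),z)
L=[f(207,112,6),f(221,214,6),f(246,352,6),f(261,447,6)];Rr=[f(352,113,14),f(346,222,14),f(342,355,14),f(335,450,14)]
for a,b in zip(L,Rr): print(a.round(1),b.round(1),((a+b)/2).round(1),(a-b)[1].round(1))
W=[f(212,110,14),f(350,113,14)];N=[f(262,448,6),f(334,451,6)]
w=sum(W)/2;n=sum(N)/2;d=w-n;print(w.round(1),n.round(1),((w+n)/2).round(1),np.hypot(*d[:2]),np.arctan2(d[1],d[0]))
a,b,e=f(22,33,20),f(758,60,20),f(87,510,20);print("tray",a.round(1),b.round(1),e.round(1),np.linalg.norm(a-b),np.linalg.norm(a-e),np.arctan2((a-b)[1],(a-b)[0])-np.pi/2,np.arctan2((a-e)[1],(a-e)[0]))
cen=(b+e)/2;
for y in(0.05,0.1): print(cen.round(1),"nest",(cen+37*np.array([-np.sin(y),np.cos(y),0])).round(1))
# floor depth check and held tailpiece
for u in ((200,165),(215,190)): print(at_depth(c,u).round(1))
print("slots band", at_depth(c,(318,180)).round(1))
# held tailpiece edges: wide end top corners
for z in (9,10,11): print(ends(c,(319.5,160),(319,340),readout.get_obs()["tool_pos"][2]+z-3.7))
```

```text
[558.2  63.8   6. ] [562.5  15.   14. ] [560.3  39.4  10. ] 48.8
[525.8  60.1   6. ] [528.3  16.5  14. ] [527.1  38.3  10. ] 43.6
[479.   52.9   6. ] [483.8  17.6  14. ] [481.4  35.2  10. ] 35.3
[444.3  48.6   6. ] [449.4  20.   14. ] [446.9  34.3  10. ] 28.6
[561.   37.2  14. ] [444.7  35.5   6. ] [502.9  36.3  10. ] 116.38118922802057 0.0149275766665628
tray [578.5 114.3  20. ] [ 589.5 -106.8   20. ] [420.7 105.4  20. ] 221.3654316952259 157.98135175917133 0.04982245425880172 0.055966786417067774
[505.1  -0.7  20. ] nest [503.3  36.3  20. ]
[505.1  -0.7  20. ] nest [501.4  36.1  20. ]
[514.  39.   6.]
[490.   23.6   7.3]
slots band [550.3 -75.1 170.6]
mid [507.5 -79.8 168.6] len 104.6 yaw 0.093
(array([507.47410682, -79.77113767, 168.60737468]), np.float64(0.09295490785200881))
mid [508.  -79.7 169.6] len 103.9 yaw 0.093
(array([507.99712112, -79.71782294, 169.60737468]), np.float64(0.09295490785200877))
mid [508.5 -79.7 170.6] len 103.2 yaw 0.093
(array([508.52013542, -79.66450821, 170.60737468]), np.float64(0.09295490785200873))
```

Run:
```python
from tl import *
print(readout.get_obs()["tool_pos"],plan([503,36.6,164],0.05))
```

```text
[506.76192128 -80.23436004 163.30737468] (array([ 0.093, -1.458, -0.009]), array([0.    , 0.    , 0.0073]))
```

Request:
{"fn": "step_arm", "kwargs": {"series": "1 0.04 -0.5 0 0 0 0; 1 0.06 -1 0 0 0 0"}}

```text
time: 9.5
tool_pos: [503.9, 0.3, 163.3]
tcp_rot: [3.142, -0.0, 0.094]
contact_force: [0.4, 0.2, -0.3]
grip_width: 31.7
finger_force: 29.9
```

Request:
{"fn": "step_arm", "kwargs": {"series": "1 0.02 -0.3 0 0 0 0.007; 1 0.033 -0.458 0 0 0 0.007; 1 0.033 -0.458 0.4 0 0 0.007; 1 0.033 -0.458 0.8 0 0 0.007; 1 0.033 -0.458 1 0 0 0.007; 1 0.033 -0.458 1 0 0 0.007; 1 0.033 -0.458 1 0 0 0.007"}}

```text
time: 10.2
tool_pos: [503.2, 36.9, 83.8]
tcp_rot: [3.141, -0.0, 0.053]
contact_force: [-0.1, 0.5, 0.6]
grip_width: 31.5
finger_force: 29.9
```

Run:
```python
from tl import *
o=readout.get_obs();print(o["time"],o["tool_pos"].round(1),o["tcp_rot"].round(3),plan([503,36.6,30],0.05))
c=cam("wrist")
i=c[0]["frame"][:,:,::-1][60:360,120:520]
cv2.imwrite("pics/w4.png",cv2.resize(i,None,fx=2,fy=2))
```

```text
10.2 [503.2  36.9  83.8] [ 3.141 -0.     0.053] (array([-0.003,  0.003,  0.673]), array([ 0.    , -0.    ,  0.0005]))
```

View pics/w4.png

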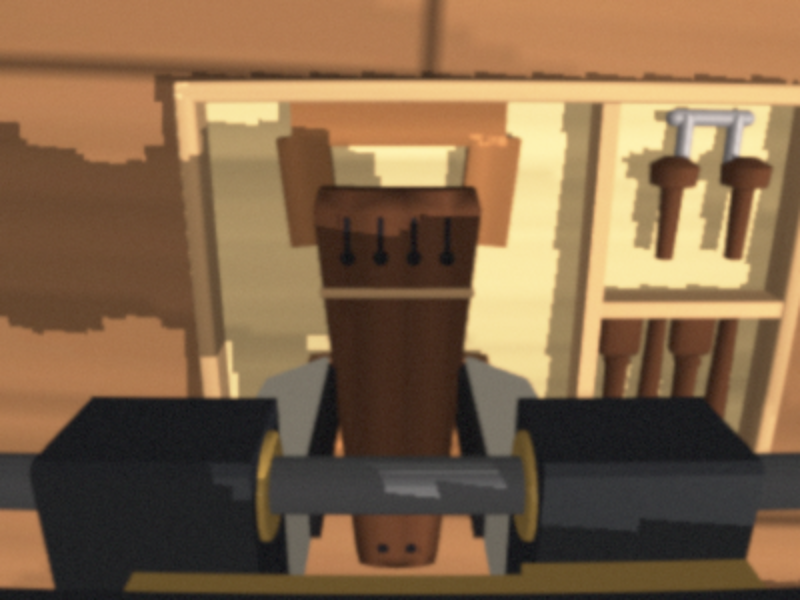

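The tailpiece sits centred between the wide-end blocks in the crop, with the blocks spanning 278..520 and the piece 316..481. Next I lower it.

Request:
{"fn": "step_arm", "kwargs": {"series": "1 0 0 0.3 0 0 0; 1 0 0 0.55 0 0 0; 1 0 0 0.75 0 0 0; 1 0 0 0.85 0 0 0; 1 0 0 0.88 0 0 0; 1 0 0 0.9 0 0 0; 1 0 0 0.915 0 0 0; 1 0 0 0.915 0 0 0"}}

```text
time: 11.05
tool_pos: [503.0, 37.5, 10.8]
tcp_rot: [3.141, -0.001, 0.054]
contact_force: [0.1, -0.0, -0.9]
grip_width: 31.2
finger_force: 29.9
```

Request:
{"fn": "step_arm", "kwargs": {"series": "1 0 0 0.012 0 0 0; 1 0 0 0.012 0 0 0; -0.3 0 0 0.012 0 0 0; -0.3 0 0 0.012 0 0 0; -0.3 0 0 0.012 0 0 0; -0.3 0 0 0.012 0 0 0; -0.3 0 0 0.012 0 0 0"}}

```text
time: 11.75
tool_pos: [502.6, 37.6, 9.3]
tcp_rot: [3.142, 0.0, 0.054]
contact_force: [0.0, 0.7, 0.1]
grip_width: 59.1
finger_force: 0.0
```

Request:
{"fn": "step_arm", "kwargs": {"series": "-0.3 0 0 -0.2 0 0 0; -0.3 0 0 -0.6 0 0 0; -0.3 0 0 -1 0 0 0; -0.3 0 0 -1 0 0 0"}}

```text
time: 12.15
tool_pos: [505.3, 37.4, 93.1]
tcp_rot: [3.141, -0.008, 0.054]
contact_force: [0.4, 0.2, 0.0]
grip_width: 59.4
finger_force: 0.0
```

Request:
{"fn": "step_arm", "kwargs": {"series": "-0.3 0 0 -0.5 0 0 0; -0.3 0 0 -1 0 0 0; -0.3 0 0 -1 0 0 0; -0.3 0 0 -1 0 0 0"}}

```text
time: 12.55
tool_pos: [502.7, 37.5, 169.3]
tcp_rot: [3.141, -0.001, 0.054]
contact_force: [-0.2, 0.4, -1.7]
grip_width: 59.6
finger_force: 0.0
```

Run:
```python
from tl import *
o=readout.get_obs();print(o["time"],o["tool_pos"].round(1),o["tcp_rot"].round(3))
c=cam("wrist");tail(c,(11,16))
for q in models.pinpoint(c[0],"scriber_tip")[:2]: print(q)
s=cam("scene")
for t in ("scriber_tip","surface_gauge"): print(t,models.pinpoint(s[0],t)[:2],models.look_for(s[0],t)[:2])
w=cv2.resize(c[0]["frame"][:,:,::-1][0:300,120:520],None,fx=1.33,fy=1.33)
g=cv2.resize(s[0]["frame"][:,:,::-1][165:270,220:310],(342,399),interpolation=cv2.INTER_CUBIC)
h=np.zeros((399,w.shape[1]+342-w.shape[1]+w.shape[1],3),np.uint8)[:, :w.shape[1]+342] if 0 else np.zeros((399,w.shape[1]+342,3),np.uint8)
h[:w.shape[0],:w.shape[1]]=w;h[:,w.shape[1]:]=g
print(w.shape);cv2.imwrite("pics/w5.png",cv2.resize(h,(800,int(399*800/h.shape[1]))));print(800/h.shape[1])
```

```text
12.55 [502.7  37.5 169.3] [ 3.141e+00 -1.000e-03  5.400e-02]
tailpiece_mid [318.3 179.6] 0.66 [505.8  38.6  11. ]
string_slots [315.  142.7] 0.73 [543.   43.7  16. ]
scriber_tip [{'position': [286.6, 204.8], 'p': 0.5}] [{'position': [434.6, 309.3], 'p': 0.52}]
surface_gauge [{'position': [267.0, 251.7], 'p': 0.89}] [{'position': [263.6, 245.0], 'p': 0.9}, {'position': [365.4, 233.6], 'p': 0.45}]
(399, 532, 3)
0.9153318077803204
```

View pics/w5.png

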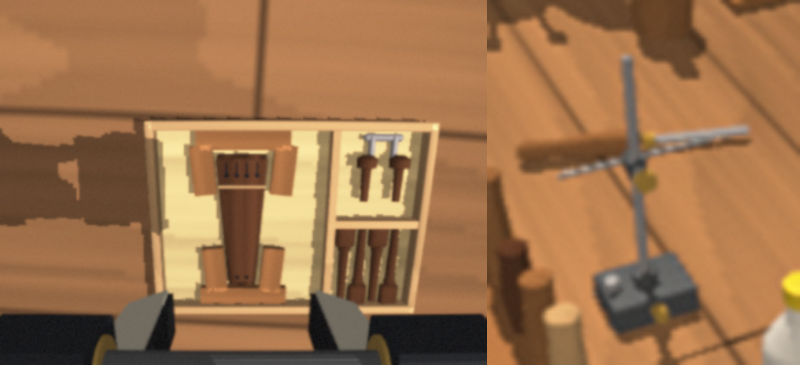

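The tailpiece lies in the nest, wide end up at about (243,160) in the crop. The scriber shows at right in the gauge crop, from about (560,177) to (745,140), next to the chisel blade. I'll check the depth maps for the scriber's height.

Run:
```python
from tl import *
w=cam("wrist");print("slots",at_z(w,(319.6,141.3),16).round(1), [at_z(w,u,16).round(1) for u in ((319.5,127),(319.5,235))])
for n,(a,b,x0,x1) in {"scene":(175,270,225,305),"top":(100,170,270,330)}.items():
    c=cam(n);D=c[0]["depth"];P=[]
    for v in range(a,b):
        for u in range(x0,x1):
            if D[v,u]>0:
                q=at_depth(c,(u,v))
                if 30<q[2]<260 and 680<q[0]<900 and -110<q[1]<40: P.append(np.r_[u,v,q])
    P=np.array(P);print(n,len(P), c[0]["fovy"])
    np.set_printoptions(suppress=True,linewidth=150)
    print(P[np.argsort(P[:,2])][:45].round(0))
```

```text
slots [544.1  39.5  16. ] [array([557.5,  40.3,  16. ]), array([447.7,  34.5,  16. ])]
scene 359 57.448991198557735
[[286. 204. 727. -59. 136.]
 [285. 204. 730. -59. 136.]
 [283. 205. 738. -55. 137.]
 [282. 205. 741. -56. 138.]
 [281. 205. 742. -60. 136.]
 [281. 206. 743. -58. 134.]
 [280. 205. 745. -60. 137.]
 [280. 206. 747. -55. 137.]
 [279. 205. 749. -58. 139.]
 [279. 206. 749. -57. 136.]
 [278. 206. 752. -58. 136.]
 [277. 206. 754. -59. 136.]
 [277. 207. 756. -56. 135.]
 [276. 207. 759. -57. 136.]
 [276. 206. 759. -55. 140.]
 [275. 206. 761. -59. 138.]
 [275. 207. 762. -56. 137.]
 [274. 207. 765. -55. 138.]
 [273. 208. 767. -57. 135.]
 [273. 207. 767. -56. 139.]
 [272. 207. 770. -58. 138.]
 [272. 208. 770. -58. 135.]
 [271. 208. 773. -58. 136.]
 [271. 207. 774. -56. 141.]
 [270. 208. 776. -57. 137.]
 [269. 208. 780. -55. 139.]
 [269. 209. 780. -54. 137.]
 [268. 208. 781. -59. 137.]
 [268. 209. 782. -59. 134.]
 [267. 208. 785. -58. 139.]
 [267. 209. 785. -56. 137.]
 [266. 209. 788. -56. 138.]
 [265. 209. 791. -57. 138.]
 [265. 210. 791. -57. 135.]
 [268. 242. 794. -43.  35.]
 [26
[... 863 characters left out ...]
 [299. 142. 772. -57. 138.]
 [300. 142. 772. -60. 134.]
 [299. 141. 774. -57. 139.]
 [300. 141. 775. -60. 134.]
 [301. 147. 777. -62.  31.]
 [300. 140. 777. -60. 139.]
 [299. 140. 778. -57. 136.]
 [300. 139. 781. -60. 137.]
 [299. 139. 782. -56. 133.]
 [300. 138. 784. -60. 138.]
 [299. 138. 785. -56. 134.]
 [299. 137. 787. -56. 136.]
 [300. 137. 787. -59. 136.]
 [300. 136. 789. -60. 140.]
 [299. 136. 790. -56. 138.]
 [300. 135. 793. -60. 140.]
 [299. 135. 793. -56. 139.]
 [296. 142. 793. -45.  34.]
 [295. 142. 793. -42.  33.]
 [294. 142. 793. -39.  32.]
 [297. 135. 794. -50. 135.]
 [289. 134. 794. -26. 145.]
 [294. 135. 794. -41. 132.]
 [298. 135. 794. -53. 132.]
 [296. 135. 795. -47. 130.]]
```

The scriber is at z ≈ 137 mm in both depth views, and the slots are at about (544.5,39.3). Next I go to the lens handle.

Request:
{"fn": "step_arm", "kwargs": {"series": "-0.3 -0.04 -0.5 0 0 0 0; -0.3 -0.08 -1 0 0 0 0"}}

```text
time: 13.35
tool_pos: [492.1, 117.3, 169.3]
tcp_rot: [3.142, -0.0, 0.051]
contact_force: [0.7, -0.6, -0.4]
grip_width: 59.3
finger_force: 0.0
```

Request:
{"fn": "step_arm", "kwargs": {"series": "-0.3 -0.04 -0.5 0 0 0 0; -0.3 -0.08 -1 0 0 0 0"}}

```text
time: 13.55
tool_pos: [481.1, 198.0, 169.4]
tcp_rot: [3.142, -0.0, 0.053]
contact_force: [1.0, -0.2, 0.1]
grip_width: 59.4
finger_force: 0.0
```

Request:
{"fn": "step_arm", "kwargs": {"series": "-0.3 -0.04 -0.5 0 0 0 0; -0.3 -0.08 -1 0 0 0 0"}}

```text
time: 13.75
tool_pos: [470.2, 277.8, 169.4]
tcp_rot: [3.142, -0.0, 0.054]
contact_force: [0.9, -0.4, 0.4]
grip_width: 59.8
finger_force: 0.0
```

Request:
{"fn": "step_arm", "kwargs": {"series": "-0.3 -0.04 -0.5 0 0 0 0.02; -0.3 -0.08 -1 0 0 0 0.039; -0.3 -0.08 -1 0 0 0 0.039; -0.3 -0.08 -1 0 0 0 0.039; -0.3 -0.08 -1 0 0 0 0.039"}}

```text
time: 14.25
tool_pos: [460.1, 354.7, 169.2]
tcp_rot: [3.141, 0.0, -0.191]
contact_force: [0.3, -0.2, -0.6]
grip_width: 59.7
finger_force: 0.0
```

Run:
```python
from tl import *
o=readout.get_obs();print(o["time"],o["tool_pos"].round(1),o["tcp_rot"].round(3),o["joint_positions"].round(2))
c=cam("wrist");save(c,"w6")
r={}
for t,z in (("lens_mid",6),("lens_handle",7)):
    q=models.pinpoint(c[0],t)
    if q: r[t]=at_z(c,q[0]["position"],z);print(t,np.round(q[0]["position"],1),round(q[0]["p"],2),r[t].round(1))
d=r["lens_mid"]-r["lens_handle"];print(np.hypot(*d[:2]),np.arctan2(d[1],d[0]))
```

```text
14.25 [460.1 354.7 169.2] [ 3.141  0.    -0.191] [ 0.53  0.49  1.45 -0.    1.2   2.29]
lens_mid [305.3 102.3] 0.91 [538.4 352.8   6. ]
lens_handle [307.6 190.8] 0.86 [452.5 368.    7. ]
87.16966126272693 -0.1759993066865203
```

View pics/w6.png

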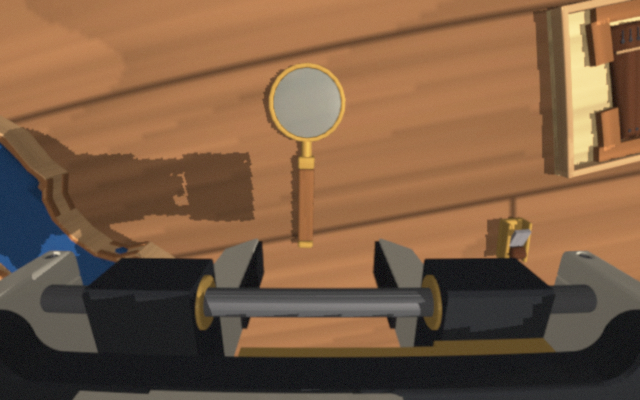

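The lens rim is centred at (307,102). The handle runs from about (307,157) down to (305,246), nearly along the tool x axis.

Run:
```python
from tl import *
c=cam("wrist")
L=at_z(c,(307,102.5),9);a=at_z(c,(306.8,165),14);b=at_z(c,(305.3,244),14);print(L.round(1),a.round(1),b.round(1),np.linalg.norm((b-L)[:2]))
y1=np.arctan2(*(L-b)[[1,0]]);y2=np.arctan2(*(a-b)[[1,0]]);print(y1,y2)
y=y1
u=np.array([np.cos(y),np.sin(y)]);P=L[:2]-u*72;print(P,plan([*P,90],y),plan([*P,4],y))
```

```text
[538.3 350.9   9. ] [480.6 362.8  14. ] [398.1 381.6  14. ] 143.53702141189308
-0.2154974013845466 -0.2233812898798006
[467.94471059 366.28083256] (array([ 0.064, -0.161,  0.993]), array([ 0.    , -0.    ,  0.0036])) (array([ 0.064, -0.161,  2.068]), array([ 0.    , -0.    ,  0.0036]))
```

Request:
{"fn": "step_arm", "kwargs": {"series": "-0.3 0.025 -0.16 0.4 0 0 0.0036; -0.3 0.025 -0.16 0.9 0 0 0.0036; -0.3 0.025 -0.16 1 0 0 0.0036; -0.3 0.025 -0.16 1 0 0 0.0036"}}

```text
time: 14.85
tool_pos: [463.8, 366.9, 88.3]
tcp_rot: [3.139, 0.002, -0.215]
contact_force: [0.1, -0.1, 0.8]
grip_width: 59.5
finger_force: 0.0
```

Request:
{"fn": "step_arm", "kwargs": {"series": "-0.3 0 0 0.4 0 0 0; -0.3 0 0 0.8 0 0 0; -0.3 0 0 1 0 0 0; -0.3 0 0 1 0 0 0"}}

```text
time: 15.25
tool_pos: [464.3, 367.4, 9.1]
tcp_rot: [3.14, 0.001, -0.214]
contact_force: [0.1, -0.3, -0.4]
grip_width: 59.7
finger_force: 0.0
```

Request:
{"fn": "step_arm", "kwargs": {"series": "-0.3 0 0 0.07 0 0 0; -0.3 0 0 0.07 0 0 0; 1 0 0 0.07 0 0 0; 1 0 0 0.07 0 0 0; 1 0 0 0.07 0 0 0; 1 0 0 0.07 0 0 0; 1 0 0 0.07 0 0 0; 1 0 0 0.07 0 0 0; 1 0 0 0.07 0 0 0; 1 0 0 0.07 0 0 0; 1 0 0 0.07 0 0 0; 1 0 0 0.07 0 0 0"}}

```text
time: 16.45
tool_pos: [464.3, 367.8, 3.7]
tcp_rot: [3.141, 0.0, -0.214]
contact_force: [-0.2, -0.1, 0.7]
grip_width: 15.6
finger_force: 30.0
```

Gripped at 15.6 mm. I'll lift it and check how it hangs before carrying.

Request:
{"fn": "step_arm", "kwargs": {"series": "1 0 0 -0.1 0 0 0; 1 0 0 -0.3 0 0 0; 1 0 0 -0.6 0 0 0; 1 0 0 -0.9 0 0 0; 1 0 0 -1 0 0 0; 1 0 0 -1 0 0 0"}}

```text
time: 17.05
tool_pos: [465.0, 368.4, 85.0]
tcp_rot: [-3.14, -0.002, -0.214]
contact_force: [0.3, 0.2, -1.7]
grip_width: 15.4
finger_force: 30.0
```

Request:
{"fn": "step_arm", "kwargs": {"series": "1 0 0 -0.2 0 0 0; 1 0 0 -0.5 0 0 0; 1 0 0 -0.635 0 0 0; 1 0 0 -0.635 0 0 0; 1 0 0 -0.635 0 0 0"}}

```text
time: 17.55
tool_pos: [463.9, 367.6, 133.3]
tcp_rot: [3.14, 0.001, -0.214]
contact_force: [0.2, -0.0, -1.7]
grip_width: 15.3
finger_force: 30.0
```

Run:
```python
from tl import *
o=readout.get_obs();print(o["time"],o["tool_pos"].round(1),o["tcp_rot"].round(3),o["grip_width"],o["finger_force"])
c=cam("wrist");D=c[0]["depth"];F=c[0]["frame"]
q=models.pinpoint(c[0],"lens_mid");print(q[:1]); 
if q: print(at_z(c,q[0]["position"],o["tool_pos"][2]+2.3).round(1))
# points of rim/glass from depth
P=[]
for v in range(0,260,2):
    for u in range(180,460,2):
        if D[v,u]>0:
            p=at_depth(c,(u,v))
            if 120<p[2]<165 and p[0]>o["tool_pos"][0]+30 and abs(p[1]-351)<60: P.append(np.r_[u,v,p])
P=np.array(P);print(len(P),P.min(0).round(1),P.max(0).round(1))
A=np.c_[P[:,2]-538,P[:,3]-351,np.ones(len(P))];print("plane slopes,z",np.linalg.lstsq(A,P[:,4],rcond=None)[0].round(3), np.percentile(P[:,4],[5,25,50,75,95]).round(1))
cen,r=cv2.minEnclosingCircle(P[:,2:4].astype(np.float32));print(cen,r)
save(c,"w7")
```

```text
17.55 [463.9 367.6 133.3] [ 3.14e+00  1.00e-03 -2.14e-01] 15.333601456251259 29.989300668239594
[{'position': [318.5, 111.7], 'p': 0.9}]
[537.2 352.2 135.6]
5141 [240.   26.  493.9 316.7 133.7] [398.  206.  572.1 387.4 143.6]
plane slopes,z [-4.0000e-03  1.0000e-03  1.3906e+02] [137.  138.  138.8 139.8 142. ]
(532.830322265625, 354.4186706542969) 40.392608642578125
```

View pics/w7.png

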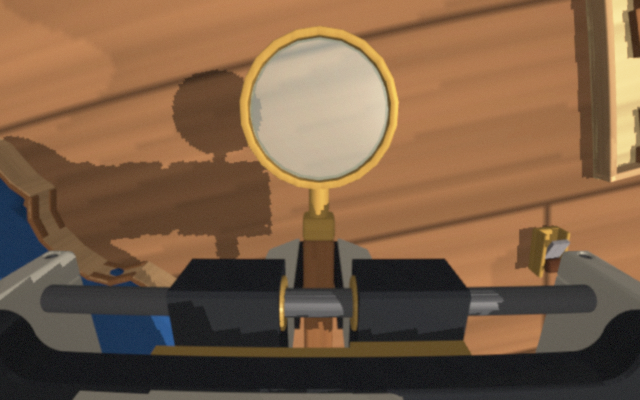

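The lens hangs level, with plane slopes under 0.005 rad. Its rim centre is at (319,108), or about (537,352,136) in the world. Now I carry it over the slots.

Request:
{"fn": "step_arm", "kwargs": {"series": "1 0.05 0.2 0 0 0 0; 1 0.14 0.6 0 0 0 0; 1 0.23 0.95 0 0 0 0"}}

```text
time: 17.95
tool_pos: [465.4, 287.9, 133.5]
tcp_rot: [3.14, 0.001, -0.213]
contact_force: [0.2, -0.4, -1.3]
grip_width: 15.1
finger_force: 30.0
```

Request:
{"fn": "step_arm", "kwargs": {"series": "1 0.1 0.45 0 0 0 0; 1 0.23 0.95 0 0 0 0"}}

```text
time: 18.15
tool_pos: [467.2, 209.7, 133.9]
tcp_rot: [3.141, 0.001, -0.213]
contact_force: [0.8, -0.5, -1.2]
grip_width: 15.6
finger_force: 30.0
```

Request:
{"fn": "step_arm", "kwargs": {"series": "1 0.1 0.45 0 0 0 0; 1 0.23 0.95 -0.015 0 0 0"}}

```text
time: 18.35
tool_pos: [468.8, 131.3, 135.1]
tcp_rot: [3.141, 0.001, -0.214]
contact_force: [1.4, 0.1, -1.6]
grip_width: 15.5
finger_force: 30.0
```

Request:
{"fn": "step_arm", "kwargs": {"series": "1 0.1 0.4 0 0 0 0; 1 0.18 0.7 0 0 0 0; 1 0.22 0.88 0 0 0 0; 1 0.23 0.945 0 0 0 0; 1 0.23 0.945 0 0 0 0; 1 0.23 0.945 0 0 0 0; 1 0.23 0.945 0 0 0 0; 1 0.23 0.945 0 0 0 0"}}

```text
time: 19.15
tool_pos: [471.7, 56.3, 135.7]
tcp_rot: [3.142, 0.0, -0.213]
contact_force: [0.3, -0.8, -1.8]
grip_width: 16.0
finger_force: 30.0
```

Run:
```python
from tl import *
o=readout.get_obs();print(o["time"],o["tool_pos"].round(1),o["tcp_rot"].round(3),o["grip_width"],o["finger_force"])
c=cam("wrist");D=c[0]["depth"]
q=models.pinpoint(c[0],"lens_mid");print(q[:1]); 
if q: print(at_z(c,q[0]["position"],o["tool_pos"][2]+2.3).round(1))
P=np.array([at_depth(c,(u,v)) for v in range(0,260,2) for u in range(180,460,2) if D[v,u]>0])
P=P[(P[:,2]>120)&(P[:,2]<165)&(P[:,0]>530)];print(P.min(0).round(1),P.max(0).round(1),np.percentile(P[:,2],[5,50,95]).round(1))
A=np.c_[P[:,0]-545,P[:,1]-39,np.ones(len(P))];print(np.linalg.lstsq(A,P[:,2],rcond=None)[0].round(3))
print(plan([471.5,55.2,134.5],-0.214))
s=cam("scene")
for n,k in(("lens_mid",s),("string_slots",s),("tailpiece_mid",s)): print(n,models.pinpoint(k[0],n)[:1])
print("expect",proj(s,[544.5,39.3,136.7]).round(1))
save(c,"w8")
```

```text
19.15 [471.7  56.3 135.7] [ 3.142  0.    -0.213] 15.987017605684047 29.989294409751892
[{'position': [314.3, 111.1], 'p': 0.86}]
[545.7  42.9 138. ]
[530.    5.3 137.7] [580.3  76.3 146.5] [139.5 141.3 144.4]
[1.400e-02 2.000e-03 1.414e+02]
(array([-0.   ,  0.012,  0.015]), array([0.    , 0.    , 0.0001]))
lens_mid [{'position': [358.2, 204.4], 'p': 0.89}]
string_slots [{'position': [357.0, 235.3], 'p': 0.57}]
tailpiece_mid [{'position': [369.8, 237.2], 'p': 0.49}]
expect [359.4 204.8]
```

View pics/w8.png

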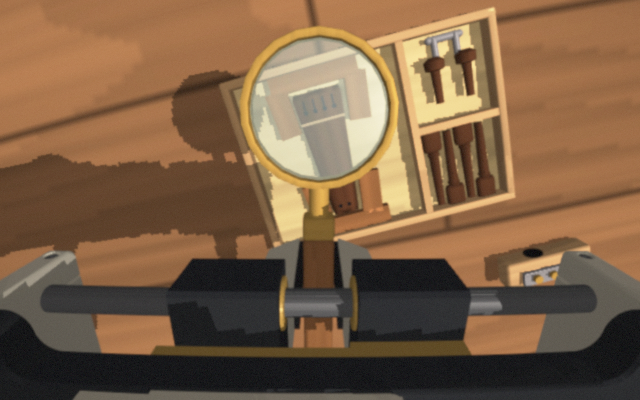

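The slots show through the lens, and its centre is at about (544.5,41,138), within a couple of millimetres of target. I'll make one small trim, let it settle, and hand in.

Request:
{"fn": "step_arm", "kwargs": {"series": "1 0 0.012 0.014 0 0 0; 1 0 0.012 0.014 0 0 0; 1 0 0.012 0.014 0 0 0; 1 0 0.012 0.014 0 0 0; 1 0 0.012 0.014 0 0 0; 1 0 0.012 0.014 0 0 0; 1 0 0.012 0.014 0 0 0; 1 0 0.012 0.014 0 0 0; 1 0 0.012 0.014 0 0 0; 1 0 0.012 0.014 0 0 0"}}

```text
time: 20.45
tool_pos: [471.6, 54.7, 134.6]
tcp_rot: [3.142, -0.0, -0.214]
contact_force: [0.1, 0.4, -1.5]
grip_width: 15.9
finger_force: 30.0
```

```bash
python3 -c "
from plant import order,readout
o=readout.get_obs();print(o['time'],o['tool_pos'],o['finger_force']);print(order.close_job())"
```

```text
20.45 [471.60616218  54.66184346 134.62943923] 29.98930513858795
the job is handed in; nothing more can be done
None
```

The job is handed in (no verdict returned): the tailpiece is flat in the nest, wide end to wide end, and the lens is held level over its string slots at the scriber's height of about 137 mm, all by my own measurements.

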